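Set the slack pressure screw of a tabletop relief press with the square T-key

ROBOT

A 6-joint arm with a two-finger parallel gripper is mounted at the origin on the work surface. World frame = base frame: x ahead of the robot, y to its left, z up, the work surface at z = 0. Lengths are in m, angles in degrees, forces in N, time in s.
With the tool pointing down it reaches from about 0.35 to 0.875 m from the base axis. Payload 4.2 kg.
Tool frame: the origin (TCP) lies midway between the tips of the shut fingers; the grasp point (between the pads) lies 19 mm behind it; z points along the fingers, y is the line along which they close (so a half turn about z gives the same grasp; the last joint's range is limited). The gripper opens to 87 mm and grips with 3 to 60 N. Pads are 19 mm wide; open, the fingers measure 117 mm over their backs; the gripper's body (75 mm by 190 mm) begins 51 mm behind the grasp point.
Start: joints at [-54.454, 22.042, 0.453, 0, -68.411, -14.817], TCP at [0.221, -0.585, 0.223] pointing down, gripper open.
Joint ranges: [-179.83, 179.83], [-69.29, 118.12], [-61.27, 80.66], [-181.25, 117.63], [-171.15, -9.14], [-177.46, 177.46]. Speed limits (degrees/s): [159.86, 159.86, 180, 180, 180, 180].

INTERFACE

Orientations are given as a 3x3 rotation matrix whose columns are the frame's x, y, z axes.
In Python, from station import sense, capture, camera_params, finish_job gives the robot as it stands.
- The arm moves only by the tool drive_tool, never from a script. Its argument "rows" is a list of rows, each an object of numbers: "tx", "ty", "tz": the shift along the tool's x, y, z in cm; "ax", "ay", "az": the turn, a rotation vector about the tool's x, y, z in rad; "claw": the finger opening in cm, from 0 to 8.7. In form: [{"tx": .., "ty": .., "tz": .., "ax": .., "ay": .., "az": .., "claw": ..}, ...]. A call has 1 to 10 rows; each row shifts and turns the commanded pose from where the row before left it, along the tool's axes as they then stand; what a row does not reach is not made up. A row lasts 1/12 s, in which the tool goes at most 41.7 mm and 7.16 degrees, less where a joint would pass 70% of its speed; a pose out of reach is approached as far as the arm can. A call with a gripper value outside its range is refused whole. The fingers move at their own pace and stop on an object; the grip force is fixed at half the most. Time passes only in rows, so rows that do not move let the fingers close. It gives the time, the measured TCP pose, the force, the opening and the grip force at its end, in the units of the state.
- sense(): the state, without advancing time (a new reading comes with each control period).
- capture(name): name is "scene" or "top" or "wrist"; returns (picture, depth): 480x640x3 uint8, red, green, blue; 480x640 float32, m along the optical axis (not along the pixel's ray), 0 where there is no reading.
- camera_params(name): a dict with "intrinsics" (3x3 intrinsics, pixels), "R" (3x3) and "t" (3): a world point X has camera coordinates R X + t; the wrist camera has in their place "tool_from_camera" (4x4, takes a point from camera to tool coordinates, whose origin is the TCP and whose axes are the flange's). Camera axes: x right, y down, z forward; pixel columns grow to the right and rows downward; lengths in m; the calibration is good to about 2 mm. A picture is of the moment at which its call begins: read the wrist's pose just before it. camera_params takes no time and is no camera call.
- finish_job(): hands the job in; it is judged then, once.
The state is a dict: "time_s": time; "joints": joint angles; "joint_velocities": joint speeds; "effort": joint torques, N m; "tcp_pos": TCP position; "ee_rot": TCP orientation; "wrist_force": force on the tool from outside, world axes, zero at the start; "moment": the same for the moment, N m; "gripper_width": opening from 0.0 (shut) to 1.0 (fully open); "gripper_force": force on a finger pad.
Only numpy, scipy, OpenCV 4.12 (cv2) and the standard library are available. Lean on these libraries where they do the work, as an engineer would, in place of code of your own. Each camera call takes 0.05 s, during which the arm holds its last target. There are 200 camera calls.

TASK

Take the red T-key from the tool block, lower it on to the slack pressure screw of the press (the screw on the side away from the capstan) and, pressing only lightly, turn it until its square drops into the square hole, then push it fully home. Turn the screw clockwise with the key until it comes up firm with the dial's black pointer at the red mark, without forcing it, and leave the key standing in the screw; leave the gouges, the ink tin and the marker carton where they are.

Things in the scene. Friction and masses are not known exactly. Their poses are not given: they have to be found in the camera images.
- t_key: loose T-key, 0.17 to 0.29 kg, standing upright in the tool block. Origin on its axis at the underside of its round steel collar (32 mm across, 6 mm thick); z up, x along the handle. The collar rests on the block; below it the shank stands in a 25 mm round hole, at any yaw. Above it a 14 mm round stem, then the red handle
- key_handle (a point): centre of the red flat-sided handle of the T-key, 49 mm above the key's origin: a bar 90 mm long (key x), 16 mm thick (key y), 28 mm high, its underside 29 mm above the collar; axes as the key's
- key_square (a point): centre of the lower end of the key's steel shank, 24 mm below its origin. The shank is 16 mm square, 24 mm long, flats parallel to key x and y. Below this point a tapered round pilot nose, 14 mm across, goes on for 10 mm; it enters the hole at any yaw
- screw_mouth (a point): middle of the mouth of the slack screw's square hole, at the top of its 40 mm square steel boss, 213 mm above the table; fixed to the press, so its axes do not turn with the screw. The hole is 17 mm square, edge chamfered 1 mm: the shank enters only within about 3.5 degrees of four angles. Key home: collar on the boss, its origin at this point
- hole_floor (a point): centre of the floor of that hole, 38 mm below its mouth. The hole stands at any angle, not measured and not told by the dial, which is clamped on the screw at any angle: find it by eye or feel. Unmatched, the square's end rests on the boss, the key 24 mm above home. The screw is stiff (0.4 N m): pressed lightly (5 N; over 40 N may spoil it) the key turns without moving it
- pointer_tip (a point): outer tip of the black pointer on the white dial (82 mm across) round the boss, 41.5 mm from the screw's axis; turns with the screw. At the start it is 0.7 to 1.35 rad short of the red mark: the screw must turn that much clockwise seen from above. 0.03 rad past the mark the roller bears on the block and the screw comes up solid (forced: over 1 N m)
- red_mark (a point): inner end of the red mark beside the dial, fixed to the press on the +x side of the screw, 41.5 mm from the screw's axis; the pointer tip comes to this point
- press: green tabletop relief press, fixed; origin under its middle on the table, bed 360 mm along x, rollers along y. The slack screw stands on the frame at y = -125 mm; the frame at +125 mm has a like screw, already set, and outside it the four-spoke capstan (out to y = 180 mm, 220 mm high). But for the two bosses nothing near the screws is above 180 mm
- tool_block: beech tool block, fixed, 200 mm (x) by 70 mm (y) by 60 mm high; origin under its middle. The T-key stands in its hole at x = +60 mm, the gouges at x = -30 and -72 mm
- gouge_a: wood gouge standing blade down in the tool block, 30 mm across, top 62 mm above the block; origin on its axis at the level of the block's top. Not to be disturbed
- gouge_b: second gouge like the first. Not to be disturbed
- ink_tin: ink tin standing on the table, 70 mm across, 50 mm high; origin under its middle. Not to be disturbed
- marker_carton: open carton of black markers on the table, 50 by 140 mm, 122 mm high; origin under its middle. Not to be disturbed
Things that resemble listed ones, but are neither listed nor needed, are in the scene too. Leave any orange or purple look-alike of the t_key alone.

How it is judged (in metres and radians):
On the way, in this order (a step that is already met when the one before it is completed fails the run):
1. the key's square is fully home in the pressure screw, its collar down on the boss (z of t_key in the frame of screw_mouth below 0.003 m and horizontal distance between t_key and screw_mouth below 0.003 m and angle between t_key's own z axis and vertical below 0.1 rad), for 0.2 s.
2. with the key home, the screw is turned until the pointer is at the red mark (all of step 1 and distance between pointer_tip and red_mark below 0.005 m), for 0.2 s.
At the end, for the whole second after the job is handed in: The key stands upright and at rest in the pressure screw, fully home (collar within 3 mm of the boss, within 3 mm of the axis, tilt under 0.1 rad), and the pointer tip is within 5 mm of the red mark (all of step 2 and linear speed of t_key below 0.02 m/s); the robot touches nothing.
It fails at once if the key is pressed down with more than 60 N on the boss while its square is not in the hole (contact force between t_key and press above 60 N and z of t_key in the frame of screw_mouth above 0.0215 m).
It fails at once if the screw is forced: the key bears on it with more than 140 N in all (a twist of about 1.2 N m) (contact force between t_key and press above 140 N).
It fails at once if a gouge, the ink tin or the marker carton is shifted by more than 25 mm (distance of any of gouge_a, gouge_b, ink_tin, marker_carton from where it was at the start of the episode above 0.025 m).
It also fails if it takes over 72 s, if anything falls off the work surface, if the arm or the gripper's body presses on something with over 40 N, if the wrist force passes 120 N, or if a joint passes its speed limit or range.

## Working session

There is one attempt and no reset: what is moved stays moved. The work goes in short steps, Python scripts to look and compute and a tool call to move; the robot and the scene stay as the last step left them, time stands still between calls to the robot, and variables do not carry over. Pictures are saved under pics/ and viewed, at most 10 in all, crops included, and the job is handed in when it is done.

Besides the shell and the picture viewer there is one more tool, called after "Call:" by a JSON object that holds its "op" and its "data", one argument or row to a line. drive_tool: Moves the arm, as the interface text tells. Its arguments: {"type":"object","properties":{"rows":{"type":"array"}},"required":["rows"]}

```bash
mkdir -p pics; cat > h.py <<'E'
import numpy as np, cv2
from station import sense, capture, camera_params, finish_job
def save(n,im): cv2.imwrite('pics/'+n,cv2.cvtColor(im,cv2.COLOR_RGB2BGR))
def ray(P,u,v):
    K=np.array(P['intrinsics']);R=np.array(P['R']);t=np.array(P['t'])
    return -R.T@t, R.T@np.linalg.solve(K,[u,v,1])
def plane(P,u,v,z):
    o,d=ray(P,u,v); return o+d*(z-o[2])/d[2]
def proj(P,X):
    c=np.array(P['R'])@X+np.array(P['t']);c=np.array(P['intrinsics'])@c;return c[:2]/c[2]
def wristP(s):
    P=camera_params('wrist');T=np.array(P['tool_from_camera']);W=np.eye(4);W[:3,:3]=s['ee_rot'];W[:3,3]=s['tcp_pos']
    M=np.linalg.inv(W@T);return dict(intrinsics=P['intrinsics'],R=M[:3,:3],t=M[:3,3])
E
python3 - <<'E'
from h import *
s=sense();print({k:s[k] for k in('time_s','tcp_pos','ee_rot','gripper_width','wrist_force')})
for n in('scene','top'):
    im,d=capture(n);save(n+'.png',im);np.save(n+'_d.npy',d)
    P=camera_params(n);print(n,-np.array(P['R']).T@P['t'],P['intrinsics'],P['R'])
print(camera_params('wrist'))
E
```

```text
{'time_s': 0.0, 'tcp_pos': array([ 0.22104717, -0.58396202,  0.22144175]), 'ee_rot': array([[-9.35317522e-01, -3.53808514e-01, -8.17643362e-04],
       [-3.53809457e-01,  9.35315280e-01,  2.04816683e-03],
       [ 4.00954680e-05,  2.20497628e-03, -9.99997568e-01]]), 'gripper_width': 0.999134381856383, 'wrist_force': array([-0.1413578 ,  0.54215094,  0.0867943 ])}
scene [0.91466028 0.37609709 0.63813548] [[481.37262669   0.         316.72384586]
 [  0.         481.37262669 237.61107174]
 [  0.           0.           1.        ]] [[-0.7958524   0.60537277  0.01194828]
 [ 0.38833702  0.52546801 -0.75701898]
 [-0.46455711 -0.59783541 -0.65328364]]
top [ 0.4242816  -0.08451136  0.91845837] [[536.06927932   0.         322.87215046]
 [  0.         536.06927932 243.0025453 ]
 [  0.           0.           1.        ]] [[ 4.69235429e-02 -9.98898482e-01 -5.90901433e-05]
 [-9.77522577e-01 -4.59072311e-02 -2.05772053e-01]
 [ 2.05542678e-01  9.71331570e-03 -9.78599948e-01]]
{'intrinsics': array([[382.05807812,   0.        , 319.20570932],
       [  0.        , 382.05807812, 233.4380183 ],
       [  0.        ,   0.        ,   1.        ]]), 'tool_from_camera': array([[-1.22609191e-04, -9.60184393e-01, -2.79366993e-01,
         7.76687869e-02],
       [ 9.99999274e-01,  2.17183611e-04, -1.18534195e-03,
         5.89618088e-04],
       [ 1.19882077e-03, -2.79366936e-01,  9.60183669e-01,
        -1.62155303e-01],
       [ 0.00000000e+00,  0.00000000e+00,  0.00000000e+00,
         1.00000000e+00]])}
```

View pics/scene.png

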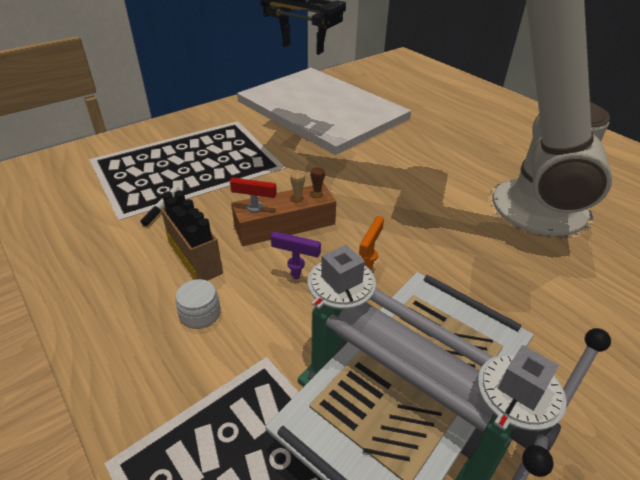

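View pics/top.png

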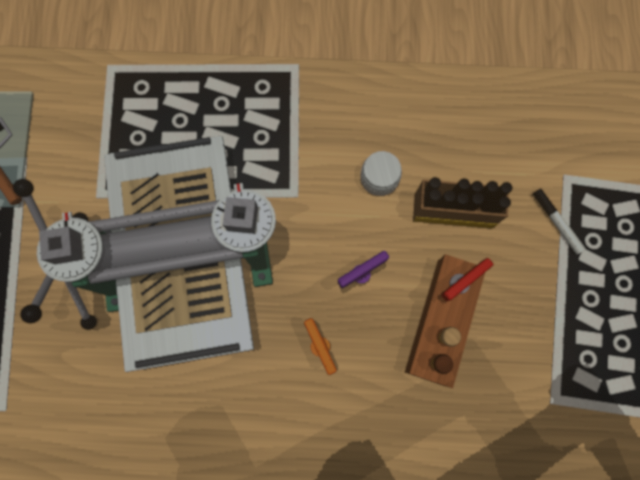

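The scene view shows the red key at (253,190) in the tool block, purple at (296,250) and orange at (371,240). In the top view they are red (468,279), purple (363,269) and orange (320,346). Only the red one stands in the block with a red handle, so it is the one meant. The slack boss is at top (241,212), away from the capstan. I'll confirm with one crop and measure.

```bash
cat > m.py <<'E'
from h import *
from station import *
top=cv2.cvtColor(cv2.imread('pics/top.png'),cv2.COLOR_BGR2RGB);sc=cv2.cvtColor(cv2.imread('pics/scene.png'),cv2.COLOR_BGR2RGB)
Pt=camera_params('top');Ps=camera_params('scene')
def redmask(im):
    h=cv2.cvtColor(im,cv2.COLOR_RGB2HSV);return (((h[...,0]<5)|(h[...,0]>174))&(h[...,1]>170)&(h[...,2]>90)).astype(np.uint8)
for n,im,P in(('top',top,Pt),('scene',sc,Ps)):
    d=np.load(n+'_d.npy')
    k,l,st,c=cv2.connectedComponentsWithStats(redmask(im))
    for i in range(1,k):
        if st[i,4]<6: continue
        z=.213-.02 if st[i,4]<100 else .12
        print(n,st[i],c[i].round(1),plane(P,*c[i],z).round(4))
        if st[i,4]>150:
            r=cv2.minAreaRect(np.argwhere(l==i)[:,::-1].astype(np.float32));b=cv2.boxPoints(r)
            print([plane(P,*p,.123).round(4) for p in b])
            # depth points
            vv,uu=np.where(l==i);K=np.array(P['intrinsics']);z=d[vv,uu]
            X=(np.linalg.inv(K)@np.stack([uu,vv,np.ones_like(uu)])*z).T;X=(X-np.array(P['t']))@np.array(P['R'])
            t=X[X[:,2]>np.percentile(X[:,2],90)-.004];r=cv2.minAreaRect(t[:,:2].astype(np.float32))
            print('depth',np.percentile(X[:,2],[5,50,95]).round(4),r)
a=cv2.resize(top[230:330,405:505],(400,400),interpolation=cv2.INTER_CUBIC)
b=cv2.resize(top[175:255,200:280],(400,400),interpolation=cv2.INTER_CUBIC)
save('crop1.png',np.hstack([a,b]))
E
python3 m.py
```

```text
top [445 259  47  40 511] [467.5 278.9] [ 0.5471 -0.2961  0.12  ]
[array([ 0.5245, -0.2587,  0.123 ]), array([ 0.5809, -0.325 ,  0.123 ]), array([ 0.5699, -0.3337,  0.123 ]), array([ 0.5138, -0.2675,  0.123 ])]
depth [0.1202 0.1226 0.1249] ((0.4925957918167114, -0.21164795756340027), (0.022697187960147858, 0.2877621352672577), 32.76030349731445)
scene [230 178  46  11 264] [252.2 183.1] [ 0.5488 -0.2962  0.12  ]
[array([ 0.585, -0.318,  0.123]), array([ 0.5734, -0.3352,  0.123 ]), array([ 0.5158, -0.266 ,  0.123 ]), array([ 0.5283, -0.2503,  0.123 ])]
depth [0.118 0.122 0.124] ((0.7091518044471741, 0.038474082946777344), (0.7864554524421692, 0.0798746645450592), 64.47068786621094)
scene [316 299   6   5  16] [318.4 301. ] [0.6686 0.0648 0.193 ]
scene [500 416   7   9  35] [502.7 419.9] [0.6173 0.2976 0.193 ]
```

View pics/crop1.png

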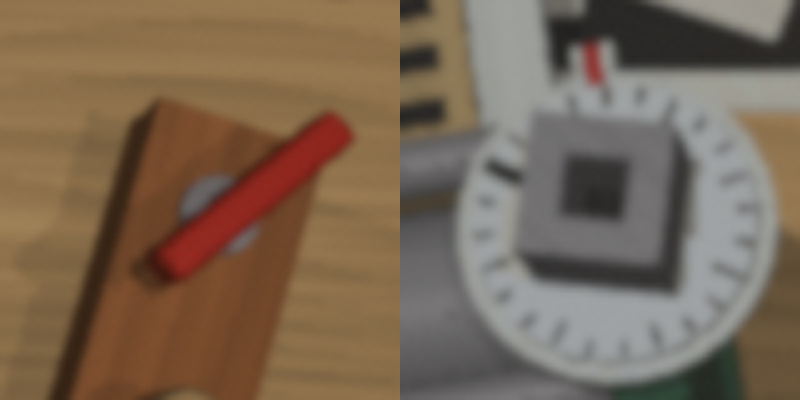

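The crop confirms it: the red handle with steel collar stands in the block (left). On the right are the slack boss with its dark square hole at crop (595,187), the pointer at (503,172) and the red mark at (593,65). Next I move over the key and turn to match the handle's yaw.

Call:
{"op": "drive_tool", "data": {
  "rows": [
    {"tx":-3.4,"ty":1.3},
    {"tx":-3.4,"ty":1.3},
    {"tx":-3.4,"ty":1.3},
    {"tx":-3.4,"ty":1.3},
    {"tx":-3.4,"ty":1.3},
    {"tx":-3.4,"ty":1.3},
    {"tx":-3.4,"ty":1.3},
    {"tx":-3.4,"ty":1.3},
    {"tx":-3.4,"ty":1.3},
    {"tx":-3.4,"ty":1.3}
  ]
}}

```text
invalid input at $.rows[0]: expected keys tx, ty, tz, ax, ay, az, claw
```

Call:
{"op": "drive_tool", "data": {
  "rows": [
    {"az":-0.12,"tx":-3.4,"ty":1.3},
    {"tx":-3.0,"ty":1.6,"az":-0.12},
    {"az":-0.12},
    {"az":-0.12},
    {"az":-0.12},
    {"az":-0.12},
    {"az":-0.12},
    {"az":-0.12},
    {"az":-0.12},
    {"az":-0.12}
  ]
}}

```text
invalid input at $.rows[0]: expected keys tx, ty, tz, ax, ay, az, claw
```

Call:
{"op": "drive_tool", "data": {
  "rows": [
    {"az":-0.12},
    {"az":-0.12},
    {"az":-0.12},
    {"az":-0.12},
    {"az":-0.12},
    {"az":-0.11,"claw":4.5},
    {}
  ]
}}

```text
invalid input at $.rows[0]: expected keys tx, ty, tz, ax, ay, az, claw
```

```bash
cat >> h.py <<'E'
def yaw(s): x=np.array(s['ee_rot'])[:,0]; return np.degrees(np.arctan2(x[1],x[0]))
def delta(s,X):
    return (np.array(s['ee_rot']).T@(np.array(X)-s['tcp_pos'])*100).round(2)
E
cat > k.py <<'E'
from m import *
s=sense();im,d=capture('wrist');P=wristP(s);save('w1.png',im)
print(s['time_s'],s['tcp_pos'],yaw(s),s['joints'].round(1))
k,l,st,c=cv2.connectedComponentsWithStats(redmask(im))
i=1+np.argmax(st[1:,4]);m=(l==i)
r=cv2.minAreaRect(np.argwhere(m)[:,::-1].astype(np.float32));b=cv2.boxPoints(r);print(st[i],r)
print([plane(P,*p,.123).round(4) for p in b])
vv,uu=np.where(m);z=d[vv,uu];K=np.array(P['intrinsics'])
X=(np.linalg.inv(K)@np.stack([uu,vv,np.ones_like(uu)])*z).T;X=(X-P['t'])@P['R']
t=X[abs(X[:,2]-.123)<.006];print(np.percentile(X[:,2],[5,50,95]),cv2.minAreaRect(t[:,:2].astype(np.float32)),t[:,:2].mean(0))
E
python3 k.py | tail -6
```

```text
scene [230 178  46  11 264] [252.2 183.1] [ 0.5488 -0.2962  0.12  ]
[array([ 0.585, -0.318,  0.123]), array([ 0.5734, -0.3352,  0.123 ]), array([ 0.5158, -0.266 ,  0.123 ]), array([ 0.5283, -0.2503,  0.123 ])]
depth [0.118 0.122 0.124] ((0.7091518044471741, 0.038474082946777344), (0.7864554524421692, 0.0798746645450592), 64.47068786621094)
scene [316 299   6   5  16] [318.4 301. ] [0.6686 0.0648 0.193 ]
scene [500 416   7   9  35] [502.7 419.9] [0.6173 0.2976 0.193 ]
0.1 [ 0.22104447 -0.58403463  0.22157828] -159.27674683115933 [-54.5  22.1   0.4  -0.  -68.4 -14.8]Traceback (most recent call last):
  File "k.py", line 5, in <module>
    i=1+np.argmax(st[1:,4]);m=(l==i)
        ~~~~~~~~~^^^^^^^^^^
    return _wrapfunc(a, 'argmax', axis=axis, out=out, **kwds)
    return bound(*args, **kwds)
ValueError: attempt to get argmax of an empty sequence
```

Every row needs all the keys.

Call:
{"op": "drive_tool", "data": {
  "rows": [
    {"tx":-3.4,"ty":1.3,"tz":0,"ax":0,"ay":0,"az":0,"claw":8},
    {"tx":-3.4,"ty":1.3,"tz":0,"ax":0,"ay":0,"az":0,"claw":7},
    {"tx":-3.4,"ty":1.3,"tz":0,"ax":0,"ay":0,"az":0,"claw":6},
    {"tx":-3.4,"ty":1.3,"tz":0,"ax":0,"ay":0,"az":0,"claw":5},
    {"tx":-3.4,"ty":1.3,"tz":0,"ax":0,"ay":0,"az":0,"claw":4.5},
    {"tx":-3.4,"ty":1.3,"tz":0,"ax":0,"ay":0,"az":0,"claw":4.5},
    {"tx":-3.4,"ty":1.3,"tz":0,"ax":0,"ay":0,"az":0,"claw":4.5},
    {"tx":-3.4,"ty":1.3,"tz":0,"ax":0,"ay":0,"az":0,"claw":4.5},
    {"tx":-3.4,"ty":1.3,"tz":0,"ax":0,"ay":0,"az":0,"claw":4.5},
    {"tx":-3.4,"ty":1.3,"tz":0,"ax":0,"ay":0,"az":0,"claw":4.5}
  ]
}}

```text
time_s: 0.98
tcp_pos: [0.4942, -0.341, 0.2223]
ee_rot: [[-0.935, -0.354, -0.0], [-0.354, 0.935, 0.0], [0.0, 0.0, -1.0]]
wrist_force: [0.3, -0.7, 0.6]
gripper_width: 0.527
gripper_force: 0.0
```

Call:
{"op": "drive_tool", "data": {
  "rows": [
    {"tx":-3.4,"ty":1.2,"tz":0,"ax":0,"ay":0,"az":0,"claw":4.5},
    {"tx":-3.3,"ty":1.2,"tz":0,"ax":0,"ay":0,"az":0,"claw":4.5},
    {"tx":0,"ty":0,"tz":0,"ax":0,"ay":0,"az":-0.12,"claw":4.5},
    {"tx":0,"ty":0,"tz":0,"ax":0,"ay":0,"az":-0.12,"claw":4.5},
    {"tx":0,"ty":0,"tz":0,"ax":0,"ay":0,"az":-0.12,"claw":4.5},
    {"tx":0,"ty":0,"tz":0,"ax":0,"ay":0,"az":-0.12,"claw":4.5},
    {"tx":0,"ty":0,"tz":0,"ax":0,"ay":0,"az":-0.12,"claw":4.5},
    {"tx":0,"ty":0,"tz":0,"ax":0,"ay":0,"az":-0.12,"claw":4.5},
    {"tx":0,"ty":0,"tz":0,"ax":0,"ay":0,"az":-0.12,"claw":4.5},
    {"tx":0,"ty":0,"tz":0,"ax":0,"ay":0,"az":-0.12,"claw":4.5}
  ]
}}

```text
time_s: 1.82
tcp_pos: [0.5472, -0.2963, 0.2221]
ee_rot: [[-0.241, -0.971, -0.001], [-0.971, 0.241, 0.0], [-0.0, 0.001, -1.0]]
wrist_force: [0.1, 0.6, -0.5]
gripper_width: 0.52
gripper_force: 0.0
```

Call:
{"op": "drive_tool", "data": {
  "rows": [
    {"tx":0,"ty":0,"tz":0,"ax":0,"ay":0,"az":-0.12,"claw":4.5},
    {"tx":0,"ty":0,"tz":0,"ax":0,"ay":0,"az":-0.12,"claw":4.5},
    {"tx":0,"ty":0,"tz":0,"ax":0,"ay":0,"az":-0.12,"claw":4.5},
    {"tx":0,"ty":0,"tz":0,"ax":0,"ay":0,"az":-0.12,"claw":4.5},
    {"tx":0,"ty":0,"tz":0,"ax":0,"ay":0,"az":-0.12,"claw":4.5},
    {"tx":0,"ty":0,"tz":0,"ax":0,"ay":0,"az":-0.12,"claw":4.5},
    {"tx":0,"ty":0,"tz":0,"ax":0,"ay":0,"az":-0.12,"claw":4.5},
    {"tx":0,"ty":0,"tz":0,"ax":0,"ay":0,"az":-0.11,"claw":4.5},
    {"tx":0,"ty":0,"tz":0,"ax":0,"ay":0,"az":0,"claw":4.5},
    {"tx":0,"ty":0,"tz":0,"ax":0,"ay":0,"az":0,"claw":4.5}
  ]
}}

```text
time_s: 2.65
tcp_pos: [0.5472, -0.2963, 0.2222]
ee_rot: [[0.643, -0.766, -0.001], [-0.766, -0.643, 0.0], [-0.001, 0.0, -1.0]]
wrist_force: [-0.5, -0.2, -0.4]
gripper_width: 0.517
gripper_force: 0.0
```

```bash
python3 k.py | tail -4
```

```text
2.65 [ 0.54721247 -0.29633956  0.22219259] -50.00102537355679 [-13.6  21.8   0.1  -0.  -68.3  53.6]
[ 308  166   23  122 2524] ((319.1951599121094, 226.51364135742188), (121.2198715209961, 21.45454216003418), 89.02897644042969)
[array([ 0.5832, -0.3282,  0.123 ]), array([ 0.5722, -0.3377,  0.123 ]), array([ 0.5133, -0.2708,  0.123 ]), array([ 0.5253, -0.2603,  0.123 ])]
[0.12007508 0.12254796 0.12386342] ((0.5475963950157166, -0.29826807975769043), (0.015391665510833263, 0.08787307143211365), 40.6498908996582) [ 0.5492999  -0.30017764]
```

Call:
{"op": "drive_tool", "data": {
  "rows": [
    {"tx":0.15,"ty":0.06,"tz":0,"ax":0,"ay":0,"az":-0.01,"claw":4.5},
    {"tx":0,"ty":0,"tz":3.3,"ax":0,"ay":0,"az":0,"claw":4.5},
    {"tx":0,"ty":0,"tz":3.3,"ax":0,"ay":0,"az":0,"claw":4.5},
    {"tx":0,"ty":0,"tz":3.3,"ax":0,"ay":0,"az":0,"claw":4.5},
    {"tx":0,"ty":0,"tz":2.5,"ax":0,"ay":0,"az":0,"claw":4.5},
    {"tx":0,"ty":0,"tz":0.8,"ax":0,"ay":0,"az":0,"claw":4.5},
    {"tx":0,"ty":0,"tz":0,"ax":0,"ay":0,"az":0,"claw":4.5},
    {"tx":0,"ty":0,"tz":0,"ax":0,"ay":0,"az":0,"claw":3.0},
    {"tx":0,"ty":0,"tz":0,"ax":0,"ay":0,"az":0,"claw":2.0},
    {"tx":0,"ty":0,"tz":0,"ax":0,"ay":0,"az":0,"claw":0.5}
  ]
}}

```text
time_s: 3.53
tcp_pos: [0.5493, -0.2984, 0.0929]
ee_rot: [[0.653, -0.758, 0.004], [-0.758, -0.653, -0.001], [0.004, -0.002, -1.0]]
wrist_force: [0.7, -0.4, -0.3]
gripper_width: 0.371
gripper_force: 0.0
```

Call:
{"op": "drive_tool", "data": {
  "rows": [
    {"tx":0,"ty":0,"tz":0,"ax":0,"ay":0,"az":0,"claw":0},
    {"tx":0,"ty":0,"tz":0,"ax":0,"ay":0,"az":0,"claw":0},
    {"tx":0,"ty":0,"tz":0,"ax":0,"ay":0,"az":0,"claw":0},
    {"tx":0,"ty":0,"tz":0,"ax":0,"ay":0,"az":0,"claw":0}
  ]
}}

```text
time_s: 3.87
tcp_pos: [0.5484, -0.298, 0.0915]
ee_rot: [[0.653, -0.758, 0.002], [-0.758, -0.653, -0.001], [0.001, -0.001, -1.0]]
wrist_force: [-1.0, 1.4, 3.8]
gripper_width: 0.181
gripper_force: 30.0
```

Call:
{"op": "drive_tool", "data": {
  "rows": [
    {"tx":0,"ty":0,"tz":-1.5,"ax":0,"ay":0,"az":0,"claw":0},
    {"tx":0,"ty":0,"tz":-3.0,"ax":0,"ay":0,"az":0,"claw":0},
    {"tx":0,"ty":0,"tz":-3.5,"ax":0,"ay":0,"az":0,"claw":0},
    {"tx":0,"ty":0,"tz":-3.5,"ax":0,"ay":0,"az":0,"claw":0},
    {"tx":0,"ty":0,"tz":-3.5,"ax":0,"ay":0,"az":0,"claw":0},
    {"tx":0,"ty":0,"tz":-3.5,"ax":0,"ay":0,"az":0,"claw":0},
    {"tx":0,"ty":0,"tz":-2.5,"ax":0,"ay":0,"az":0,"claw":0},
    {"tx":0,"ty":0,"tz":0,"ax":0,"ay":0,"az":0,"claw":0},
    {"tx":0,"ty":0,"tz":0,"ax":0,"ay":0,"az":0,"claw":0}
  ]
}}

```text
time_s: 4.62
tcp_pos: [0.548, -0.2977, 0.3014]
ee_rot: [[0.652, -0.758, 0.002], [-0.758, -0.652, 0.0], [0.001, -0.002, -1.0]]
wrist_force: [-0.2, 0.1, -2.6]
gripper_width: 0.181
gripper_force: 30.0
```

```bash
python3 - <<'E' 
from h import *
s=sense();print(s['tcp_pos'],yaw(s),s['wrist_force'],s['gripper_width'])
P=camera_params('top');X=plane(P,239.2,212.4,.213);print(X)
Y=plane(P,60,243,.213);print('other',Y, np.linalg.norm(X-Y), np.degrees(np.arctan2(*(X-Y)[:2])))
h=X.copy();h[2]=.302
print('to above screw',delta(s,h))
E
```

```text
[ 0.54801098 -0.2977404   0.30138049] -49.278868030443334 [-0.18285077  0.05775502 -2.62386442] 0.1807637595757473
[0.60962924 0.03824996 0.213     ]
other [0.55587419 0.27561298 0.213     ] 0.2433738060274011 167.2396026597384
to above screw [-21.44 -26.59  -0.04]
```

Call:
{"op": "drive_tool", "data": {
  "rows": [
    {"tx":-1.5,"ty":-3.3,"tz":0,"ax":0,"ay":0,"az":0,"claw":0},
    {"tx":-1.5,"ty":-3.3,"tz":0,"ax":0,"ay":0,"az":0,"claw":0},
    {"tx":-1.5,"ty":-3.3,"tz":0,"ax":0,"ay":0,"az":0,"claw":0},
    {"tx":-1.5,"ty":-3.3,"tz":0,"ax":0,"ay":0,"az":0,"claw":0},
    {"tx":-1.5,"ty":-3.3,"tz":0,"ax":0,"ay":0,"az":0,"claw":0},
    {"tx":-1.5,"ty":-3.3,"tz":0,"ax":0,"ay":0,"az":0,"claw":0},
    {"tx":-1.5,"ty":-3.3,"tz":0,"ax":0,"ay":0,"az":0,"claw":0},
    {"tx":-1.5,"ty":-3.3,"tz":0,"ax":0,"ay":0,"az":0,"claw":0},
    {"tx":0,"ty":0,"tz":0,"ax":0,"ay":0,"az":0,"claw":0},
    {"tx":0,"ty":0,"tz":0,"ax":0,"ay":0,"az":0,"claw":0}
  ]
}}

```text
time_s: 5.45
tcp_pos: [0.669, -0.0325, 0.2964]
ee_rot: [[0.655, -0.756, -0.007], [-0.756, -0.655, -0.0], [-0.005, 0.005, -1.0]]
wrist_force: [-0.7, -0.6, -2.5]
gripper_width: 0.182
gripper_force: 30.0
```

```bash
python3 - <<'E' 
from h import *
s=sense();im,d=capture('wrist');save('w2.png',im);np.save('w2_d.npy',d);P=wristP(s)
np.savez('w2.npz',**P)
print(s['time_s'],s['tcp_pos'],yaw(s),proj(P,np.array([.6096,.0382,.213])),s['joints'])
E
```

```text
5.45 [ 0.6690404  -0.03249262  0.29642047] -49.090433544272045 [315.65664301 358.47645567] [ 1.09874648e+01  2.47882956e+01  1.51838868e+01 -7.34179559e-02
 -8.07908363e+01  2.99347965e+01]
```

View pics/w2.png

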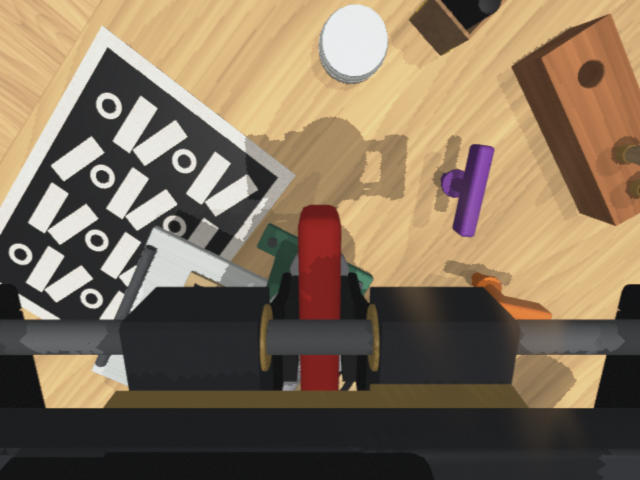

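The wrist view shows the held red handle (u≈320, v 205-390), but the gripper hides the screw below v 290. I'll put the screw on the tool's +x side, which is up in the image.

Call:
{"op": "drive_tool", "data": {
  "rows": [
    {"tx":0,"ty":0,"tz":-2.0,"ax":0,"ay":0,"az":0,"claw":0},
    {"tx":-3,"ty":0,"tz":0,"ax":0,"ay":0,"az":0,"claw":0},
    {"tx":-3,"ty":0,"tz":0,"ax":0,"ay":0,"az":0,"claw":0},
    {"tx":-3,"ty":0,"tz":0,"ax":0,"ay":0,"az":0,"claw":0},
    {"tx":-3,"ty":0,"tz":0,"ax":0,"ay":0,"az":0,"claw":0},
    {"tx":-3,"ty":0,"tz":0,"ax":0,"ay":0,"az":0,"claw":0},
    {"tx":-3,"ty":0,"tz":0,"ax":0,"ay":0,"az":0,"claw":0},
    {"tx":0,"ty":0,"tz":0,"ax":0,"ay":0,"az":0,"claw":0},
    {"tx":0,"ty":0,"tz":0,"ax":0,"ay":0,"az":0,"claw":0},
    {"tx":0,"ty":0,"tz":0,"ax":0,"ay":0,"az":0,"claw":0}
  ]
}}

```text
time_s: 6.33
tcp_pos: [0.5518, 0.1005, 0.3202]
ee_rot: [[0.652, -0.758, -0.001], [-0.758, -0.652, -0.0], [-0.0, 0.001, -1.0]]
wrist_force: [0.7, -0.7, -2.6]
gripper_width: 0.184
gripper_force: 30.0
```

```bash
python3 - <<'E' 
from h import *
s=sense();im,d=capture('wrist');save('w3.png',im);np.save('w3_d.npy',d);P=wristP(s)
np.savez('w3.npz',**P)
p=proj(P,np.array([.6096,.0382,.213]));print(s['time_s'],s['tcp_pos'],yaw(s),p,s['joints'].round(1))
x,y=np.clip(p.astype(int),[80,75],[560,405]);print(x,y)
save('w3c.png',np.vstack([cv2.resize(im[y-75:y+75,x-100:x+100],(800,600),interpolation=cv2.INTER_CUBIC)]))
E
```

```text
6.3333 [0.55179378 0.10051774 0.32022749] -49.32569497643689 [312.9907082 108.4792597] [ 26.9  12.8   1.1   0.  -78.4  13.8]
312 108
```

View pics/w3c.png

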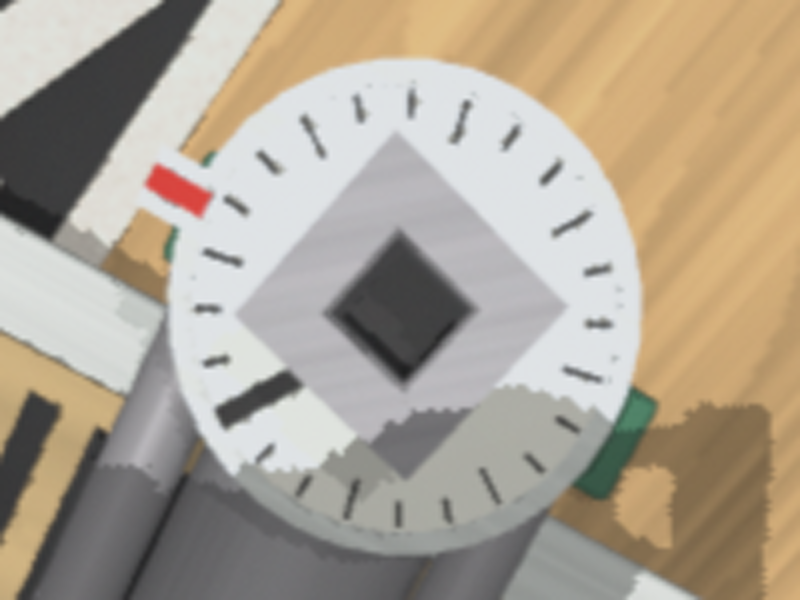

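The crop shows the boss with corners (398,130), (568,305), (405,480), (235,313) and the hole with corners (398,228), (478,310), (404,386), (323,312). The pointer tip is at (220,422) and the red mark's inner end at (207,210).

```bash
cat > n.py <<'E'
from h import *
P=dict(np.load('w3.npz'));s=sense()
f=lambda c,z:plane(P,c[0]/4+212-.4,c[1]/4+33-.4,z)
B=[f(c,.213) for c in((398,130),(568,305),(405,480),(235,313))];H=[f(c,.213) for c in((398,228),(478,310),(404,386),(323,312))]
C=np.mean(B,0);Ch=np.mean(H,0);print('boss',C,'hole',Ch)
for Q in(B,H):
    a=[np.degrees(np.arctan2(*(Q[(i+1)%4]-Q[i])[[1,0]]))%90 for i in range(4)];L=[np.linalg.norm(Q[(i+1)%4]-Q[i]) for i in range(4)];print(np.round(a,1),np.mean(a),np.round(L,4))
d=np.load('w3_d.npy');print('boss top z by depth')
for c in((398,180),(520,305)):
    u,v=int(c[0]/4+212),int(c[1]/4+33);o,r=ray(P,u,v);print((o+r*d[v,u])[2])
for z in(.18,.19):
    p=f((220,422),z)-C;m=f((207,210),z)-C
    ap,am=[np.degrees(np.arctan2(q[1],q[0])) for q in(p,m)];print('z',z,ap,am,ap-am,np.linalg.norm(p[:2]),np.linalg.norm(m[:2]))
im=cv2.cvtColor(cv2.imread('pics/w3.png'),cv2.COLOR_BGR2RGB)
h=cv2.cvtColor(im,cv2.COLOR_RGB2HSV);m=(((h[...,0]<5)|(h[...,0]>174))&(h[...,1]>150)&(h[...,2]>60)).astype(np.uint8)
k,l,st,c=cv2.connectedComponentsWithStats(m);i=1+np.argmax(st[1:,4]);print(st[i],c[i])
zt=s['tcp_pos'][2]-.0315+.063
u=c[i][0];e=plane(P,u,st[i,1],zt);e2=plane(P,u,st[i,1]+st[i,3]-1,zt)
print('end +x,-x in tool cm',delta(s,e),delta(s,e2),'yaw',yaw(s))
t=C.copy();t[2]=.32;print('to screw',delta(s,t))
E
python3 n.py
```

```text
boss [0.60948016 0.0393898  0.213     ] hole [0.60958704 0.0394566  0.213     ]
[87.  87.  86.6 86.5] 86.77469690247008 [0.0392 0.0398 0.0395 0.0395]
[86.6 85.3 89.2 86.9] 86.98950465529747 [0.0186 0.0175 0.0181 0.0183]
boss top z by depth
0.21273801473351578
0.21262235784617123
z 0.18 69.52442435736366 13.710394005723844 55.814030351639815 0.0405412625172812 0.04089180025968557
z 0.19 69.96411427308293 13.957101763935135 56.00701250914779 0.039201827566170286 0.039291048719177046
[ 298  205   44  114 4637] [319.34461937 262.70239379]
end +x,-x in tool cm [ 4.8   0.09 -3.15] [ 0.41  0.09 -3.15] yaw -49.35778975794378
to screw [ 8.36 -0.38  0.01]
```

```bash
python3 - <<'E'
from n import *
for v in list(range(200,240,2))+[260,300,310]:
    for u in(319,):
        o,r=ray(P,u,v); print(v,im[v,u],delta(s,o+r*d[v,u]))
for v in(240,260):
  print([ (u,delta(s,sum(x*y for x,y in zip(ray(P,u,v),(1,d[v,u])))).tolist()) for u in(298,300,302,336,338,340)])
E
```

```text
boss [0.60948016 0.0393898  0.213     ] hole [0.60958704 0.0394566  0.213     ]
[87.  87.  86.6 86.5] 86.77469690247008 [0.0392 0.0398 0.0395 0.0395]
[86.6 85.3 89.2 86.9] 86.98950465529747 [0.0186 0.0175 0.0181 0.0183]
boss top z by depth
0.21273801473351578
0.21262235784617123
z 0.18 69.52442435736366 13.710394005723844 55.814030351639815 0.0405412625172812 0.04089180025968557
z 0.19 69.96411427308293 13.957101763935135 56.00701250914779 0.039201827566170286 0.039291048719177046
[ 298  205   44  114 4637] [319.34461937 262.70239379]
end +x,-x in tool cm [ 4.8   0.09 -3.15] [ 0.41  0.09 -3.15] yaw -49.35778975794378
to screw [ 8.36 -0.38  0.01]
200 [110 108 110] [ 0.87  0.09 17.58]
202 [107 106 109] [ 0.67  0.09 17.69]
204 [101  81  82] [ 0.5   0.09 17.6 ]
206 [92 26 23] [ 4.31  0.08 -1.04]
208 [94 25 22] [ 4.3   0.08 -1.39]
210 [94 27 25] [ 4.32  0.08 -1.8 ]
212 [95 26 25] [ 4.32  0.08 -2.14]
214 [97 27 24] [ 4.32  0.08 -2.51]
216 [100  28  25] [ 4.32  0.08 -2.82]
218 [111  29  26] [ 4.26  0.08 -2.86]
220 [123  32  29] [ 4.22  0.08 -3.01]
222 [128  34  30] [ 4.15  0.08 -3.01]
224 [129  32  29] [ 4.08  0.08 -3.03]
226 [133  35  32] [ 4.02  0.08 -3.06]
228 [134  34  31] [ 3.98  0.08 -3.19]
230 [137  36  32] [ 3.9   0.08 -3.19]
232 [137  37  34] [ 3.83  0.08 -3.18]
234 [137  36  33] [ 3.71  0.08 -3.05]
236 [137  35  34] [ 3.66  0.08 -3.11]
238 [137  37  33] [ 3.6   0.08 -3.16]
260 [116  31  29] [ 2.76  0.08 -3.16]
300 [117  32  30] [ 1.15  0.08 -3.12]
310 [117  32  30] [ 0.72  0.08 -3.1 ]
[(298, [3.41, -0.69, -2.78]), (300, [3.48, -0.61, -3.03]), (302, [3.47, -0.54, -2.97]), (336, [3.5, 0.69, -3.07]), (338, [3.5, 0.76, -3.09]), (340, [3.47, 0.84, -2.97])]
[(298, [0.64, -1.02, 2.62]), (300, [2.7, -0.62, -2.99]), (302, [2.72, -0.54, -3.05]), (336, [2.7, 0.71, -3.0]), (338, [2.72, 0.78, -3.03]), (340, [2.65, 0.86, -2.85])]
```

Call:
{"op": "drive_tool", "data": {
  "rows": [
    {"tx":2.8,"ty":-0.11,"tz":0,"ax":0,"ay":0,"az":0,"claw":0},
    {"tx":2.8,"ty":-0.11,"tz":0,"ax":0,"ay":0,"az":0,"claw":0},
    {"tx":2.9,"ty":-0.11,"tz":0,"ax":0,"ay":0,"az":0,"claw":0},
    {"tx":0,"ty":0,"tz":0,"ax":0,"ay":0,"az":0.109,"claw":0},
    {"tx":0,"ty":0,"tz":0,"ax":0,"ay":0,"az":0.109,"claw":0},
    {"tx":0,"ty":0,"tz":0,"ax":0,"ay":0,"az":0.109,"claw":0},
    {"tx":0,"ty":0,"tz":0,"ax":0,"ay":0,"az":0.109,"claw":0},
    {"tx":0,"ty":0,"tz":0,"ax":0,"ay":0,"az":0.109,"claw":0},
    {"tx":0,"ty":0,"tz":0,"ax":0,"ay":0,"az":0.109,"claw":0},
    {"tx":0,"ty":0,"tz":0,"ax":0,"ay":0,"az":0.109,"claw":0}
  ]
}}

```text
time_s: 7.22
tcp_pos: [0.6105, 0.0377, 0.3196]
ee_rot: [[-0.06, -0.998, -0.001], [-0.998, 0.06, -0.001], [0.001, 0.001, -1.0]]
wrist_force: [-0.0, -0.8, -2.7]
gripper_width: 0.179
gripper_force: 30.0
```

Call:
{"op": "drive_tool", "data": {
  "rows": [
    {"tx":0,"ty":0,"tz":2.0,"ax":0,"ay":0,"az":0,"claw":0},
    {"tx":0,"ty":0,"tz":1.4,"ax":0,"ay":0,"az":0,"claw":0},
    {"tx":0,"ty":0,"tz":0,"ax":0,"ay":0,"az":0,"claw":0},
    {"tx":0,"ty":0,"tz":0,"ax":0,"ay":0,"az":0,"claw":0},
    {"tx":0,"ty":0,"tz":0,"ax":0,"ay":0,"az":0,"claw":0}
  ]
}}

```text
time_s: 7.63
tcp_pos: [0.6109, 0.0385, 0.2872]
ee_rot: [[-0.053, -0.999, 0.001], [-0.999, 0.053, -0.001], [0.0, -0.001, -1.0]]
wrist_force: [-0.3, -0.7, -2.9]
gripper_width: 0.186
gripper_force: 30.0
```

```bash
python3 - <<'E' 
from h import *
s=sense();print(s['time_s'],s['tcp_pos'],yaw(s),s['wrist_force'],s['moment'],s['joints'].round(1),'d',delta(s,[.6097,.0383,.2785]))
im,d=capture('scene');P=camera_params('scene');p=proj(P,np.array([.61,.04,.24])).astype(int);print(p)
c=im[p[1]-60:p[1]+60,p[0]-80:p[0]+80];save('s2.png',cv2.resize(c,(800,600),interpolation=cv2.INTER_CUBIC))
E
```

```text
7.6333 [0.61092127 0.03850557 0.28720794] -93.03947235250078 [-0.25906739 -0.70954754 -2.94464671] [-0.03816729  0.1176224   0.00482019] [ 18.8  18.7   4.7   0.1 -75.9 -21.8] d [0.03 0.12 0.87]
[344 242]
```

View pics/s2.png

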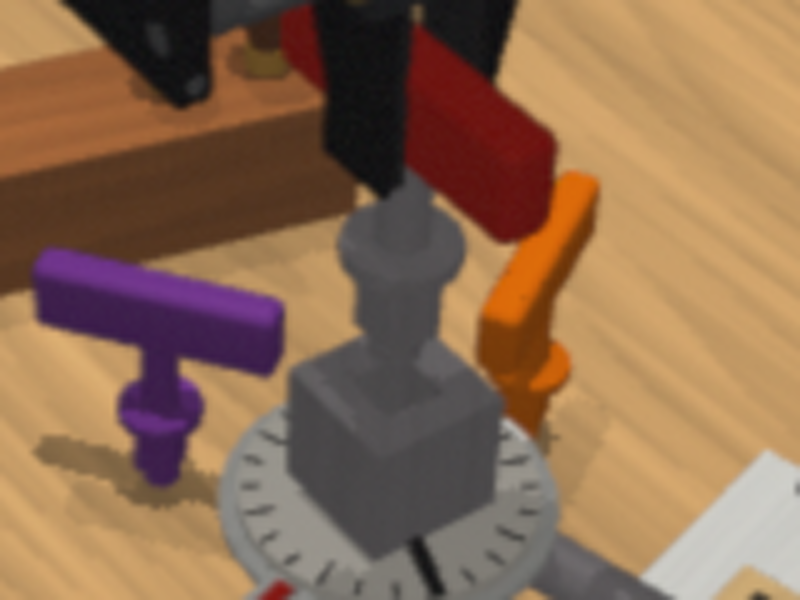

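The key hangs straight over the hole, with its flats matching the boss edges: nose at (385,375), hole at (400,380). I lower it gently.

Call:
{"op": "drive_tool", "data": {
  "rows": [
    {"tx":0.02,"ty":0.12,"tz":0,"ax":0,"ay":0,"az":0,"claw":0},
    {"tx":0,"ty":0,"tz":0.5,"ax":0,"ay":0,"az":0,"claw":0},
    {"tx":0,"ty":0,"tz":0.4,"ax":0,"ay":0,"az":0,"claw":0},
    {"tx":0,"ty":0,"tz":0.3,"ax":0,"ay":0,"az":0,"claw":0},
    {"tx":0,"ty":0,"tz":0.2,"ax":0,"ay":0,"az":0,"claw":0},
    {"tx":0,"ty":0,"tz":0.1,"ax":0,"ay":0,"az":0,"claw":0},
    {"tx":0,"ty":0,"tz":0,"ax":0,"ay":0,"az":0,"claw":0},
    {"tx":0,"ty":0,"tz":0,"ax":0,"ay":0,"az":0,"claw":0}
  ]
}}

```text
time_s: 8.35
tcp_pos: [0.6089, 0.0393, 0.2715]
ee_rot: [[-0.052, -0.999, -0.0], [-0.999, 0.052, -0.0], [0.0, 0.0, -1.0]]
wrist_force: [-0.3, -0.0, -2.7]
gripper_width: 0.18
gripper_force: 30.0
```

Call:
{"op": "drive_tool", "data": {
  "rows": [
    {"tx":0,"ty":0,"tz":0.1,"ax":0,"ay":0,"az":0,"claw":0},
    {"tx":0,"ty":0,"tz":0.1,"ax":0,"ay":0,"az":0,"claw":0},
    {"tx":0,"ty":0,"tz":0.1,"ax":0,"ay":0,"az":0,"claw":0},
    {"tx":0,"ty":0,"tz":0,"ax":0,"ay":0,"az":0,"claw":0},
    {"tx":0,"ty":0,"tz":0,"ax":0,"ay":0,"az":0,"claw":0}
  ]
}}

```text
time_s: 8.77
tcp_pos: [0.609, 0.0393, 0.2686]
ee_rot: [[-0.052, -0.999, 0.0], [-0.999, 0.052, 0.0], [-0.0, -0.0, -1.0]]
wrist_force: [0.3, -0.8, -1.9]
gripper_width: 0.18
gripper_force: 30.0
```

Call:
{"op": "drive_tool", "data": {
  "rows": [
    {"tx":0.05,"ty":-0.04,"tz":0.1,"ax":0,"ay":0,"az":0,"claw":0},
    {"tx":0,"ty":0,"tz":0.1,"ax":0,"ay":0,"az":0,"claw":0},
    {"tx":0,"ty":0,"tz":0,"ax":0,"ay":0,"az":0,"claw":0},
    {"tx":0,"ty":0,"tz":0,"ax":0,"ay":0,"az":0,"claw":0}
  ]
}}

```text
time_s: 9.1
tcp_pos: [0.6094, 0.0389, 0.2681]
ee_rot: [[-0.052, -0.999, 0.002], [-0.999, 0.052, 0.0], [-0.0, -0.002, -1.0]]
wrist_force: [-2.6, 2.1, 6.1]
gripper_width: 0.185
gripper_force: 30.0
```

Call:
{"op": "drive_tool", "data": {
  "rows": [
    {"tx":0,"ty":0,"tz":0.1,"ax":0,"ay":0,"az":0,"claw":0},
    {"tx":0,"ty":0,"tz":0,"ax":0,"ay":0,"az":0,"claw":0},
    {"tx":0,"ty":0,"tz":0,"ax":0,"ay":0,"az":0,"claw":0}
  ]
}}

```text
time_s: 9.35
tcp_pos: [0.6095, 0.0388, 0.2678]
ee_rot: [[-0.051, -0.999, 0.002], [-0.999, 0.051, 0.0], [-0.0, -0.002, -1.0]]
wrist_force: [-3.0, 1.4, 7.8]
gripper_width: 0.178
gripper_force: 30.1
```

Call:
{"op": "drive_tool", "data": {
  "rows": [
    {"tx":-0.05,"ty":0.05,"tz":0,"ax":0,"ay":0,"az":0,"claw":0},
    {"tx":0,"ty":0,"tz":0,"ax":0,"ay":0,"az":0,"claw":0},
    {"tx":0,"ty":0,"tz":0,"ax":0,"ay":0,"az":0,"claw":0}
  ]
}}

```text
time_s: 9.6
tcp_pos: [0.6093, 0.0391, 0.268]
ee_rot: [[-0.051, -0.999, 0.003], [-0.999, 0.051, -0.0], [0.0, -0.003, -1.0]]
wrist_force: [-3.4, 1.3, 7.3]
gripper_width: 0.185
gripper_force: 30.0
```

Call:
{"op": "drive_tool", "data": {
  "rows": [
    {"tx":-0.04,"ty":0.04,"tz":0,"ax":0,"ay":0,"az":0,"claw":0},
    {"tx":0,"ty":0,"tz":0,"ax":0,"ay":0,"az":0,"claw":0},
    {"tx":0,"ty":0,"tz":0,"ax":0,"ay":0,"az":0,"claw":0}
  ]
}}

```text
time_s: 9.85
tcp_pos: [0.6092, 0.0392, 0.268]
ee_rot: [[-0.051, -0.999, 0.004], [-0.999, 0.051, -0.001], [0.001, -0.004, -1.0]]
wrist_force: [-2.5, 0.4, 7.4]
gripper_width: 0.184
gripper_force: 30.0
```

Call:
{"op": "drive_tool", "data": {
  "rows": [
    {"tx":0,"ty":0,"tz":0,"ax":0,"ay":0,"az":0.03,"claw":0},
    {"tx":0,"ty":0,"tz":0,"ax":0,"ay":0,"az":0,"claw":0},
    {"tx":0,"ty":0,"tz":0,"ax":0,"ay":0,"az":0,"claw":0}
  ]
}}

```text
time_s: 10.1
tcp_pos: [0.6091, 0.0391, 0.268]
ee_rot: [[-0.082, -0.997, 0.004], [-0.997, 0.082, -0.001], [0.001, -0.004, -1.0]]
wrist_force: [-2.2, -0.0, 7.6]
gripper_width: 0.18
gripper_force: 30.0
```

Call:
{"op": "drive_tool", "data": {
  "rows": [
    {"tx":0,"ty":0,"tz":0,"ax":0,"ay":0,"az":0.03,"claw":0},
    {"tx":0,"ty":0,"tz":0,"ax":0,"ay":0,"az":0,"claw":0},
    {"tx":0,"ty":0,"tz":0,"ax":0,"ay":0,"az":0,"claw":0}
  ]
}}

```text
time_s: 10.35
tcp_pos: [0.6092, 0.039, 0.268]
ee_rot: [[-0.111, -0.994, 0.004], [-0.994, 0.111, -0.001], [0.001, -0.004, -1.0]]
wrist_force: [-3.0, 0.5, 6.8]
gripper_width: 0.181
gripper_force: 30.0
```

Call:
{"op": "drive_tool", "data": {
  "rows": [
    {"tx":0,"ty":0,"tz":0,"ax":0,"ay":0,"az":-0.06,"claw":0},
    {"tx":0,"ty":0,"tz":0,"ax":0,"ay":0,"az":0,"claw":0},
    {"tx":0,"ty":0,"tz":0,"ax":0,"ay":0,"az":0,"claw":0}
  ]
}}

```text
time_s: 10.6
tcp_pos: [0.6092, 0.0392, 0.268]
ee_rot: [[-0.051, -0.999, 0.004], [-0.999, 0.051, -0.001], [0.001, -0.004, -1.0]]
wrist_force: [-1.9, 0.1, 7.0]
gripper_width: 0.183
gripper_force: 30.0
```

```bash
python3 - <<'E' 
from h import *
s=sense();print(s['tcp_pos'],yaw(s),s['wrist_force'],s['moment'],s['ee_rot'][:,2])
im,d=capture('scene');P=camera_params('scene');p=proj(P,np.array([.61,.04,.23])).astype(int)
a=im[p[1]-30:p[1]+30,p[0]-40:p[0]+40];save('s3.png',cv2.resize(a,(800,600),interpolation=cv2.INTER_CUBIC))
E
```

```text
[0.60918125 0.03923523 0.26800874] -92.946321271623 [-1.94364023  0.0584608   7.03843026] [0.13902192 0.90082594 0.00448919] [ 3.64818192e-03 -7.57524405e-04 -9.99993058e-01]
```

View pics/s3.png

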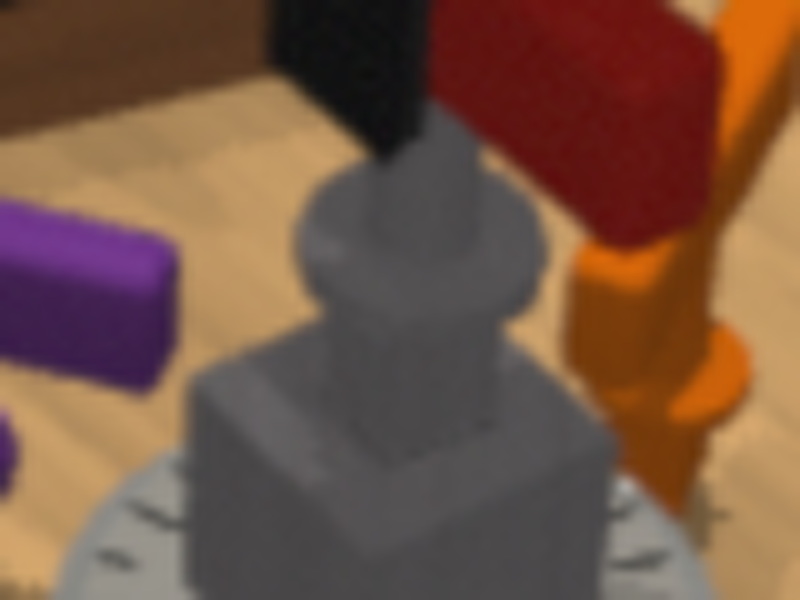

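The shank end stands at about (412,408), against a boss-top centre of about (402,412). So the key sits 1–2 mm towards -x, and I search that way under light pressure.

Call:
{"op": "drive_tool", "data": {
  "rows": [
    {"tx":0,"ty":-0.1,"tz":0,"ax":0,"ay":0,"az":0,"claw":0},
    {"tx":0,"ty":0,"tz":0,"ax":0,"ay":0,"az":0,"claw":0},
    {"tx":0,"ty":0,"tz":0,"ax":0,"ay":0,"az":0,"claw":0}
  ]
}}

```text
time_s: 10.9
tcp_pos: [0.6095, 0.0392, 0.2679]
ee_rot: [[-0.052, -0.999, 0.002], [-0.999, 0.052, -0.001], [0.001, -0.002, -1.0]]
wrist_force: [-3.6, 0.3, 7.3]
gripper_width: 0.181
gripper_force: 30.1
```

Call:
{"op": "drive_tool", "data": {
  "rows": [
    {"tx":0,"ty":-0.06,"tz":0,"ax":0,"ay":0,"az":0,"claw":0},
    {"tx":0,"ty":0,"tz":0,"ax":0,"ay":0,"az":0,"claw":0},
    {"tx":0,"ty":0,"tz":0,"ax":0,"ay":0,"az":0,"claw":0}
  ]
}}

```text
time_s: 11.15
tcp_pos: [0.6102, 0.0394, 0.2669]
ee_rot: [[-0.052, -0.999, 0.002], [-0.999, 0.052, 0.0], [-0.0, -0.002, -1.0]]
wrist_force: [-0.4, 0.4, -2.2]
gripper_width: 0.179
gripper_force: 30.0
```

Call:
{"op": "drive_tool", "data": {
  "rows": [
    {"tx":0,"ty":-0.06,"tz":0,"ax":0,"ay":0,"az":0,"claw":0},
    {"tx":0,"ty":0,"tz":0,"ax":0,"ay":0,"az":0,"claw":0},
    {"tx":0,"ty":0,"tz":0,"ax":0,"ay":0,"az":0,"claw":0}
  ]
}}

```text
time_s: 11.4
tcp_pos: [0.6104, 0.0395, 0.2643]
ee_rot: [[-0.052, -0.999, -0.002], [-0.999, 0.052, -0.0], [0.0, 0.002, -1.0]]
wrist_force: [-0.1, 0.1, -2.8]
gripper_width: 0.181
gripper_force: 30.0
```

Call:
{"op": "drive_tool", "data": {
  "rows": [
    {"tx":-0.08,"ty":0,"tz":0,"ax":0,"ay":0,"az":0,"claw":0},
    {"tx":0,"ty":0,"tz":0,"ax":0,"ay":0,"az":0,"claw":0},
    {"tx":0,"ty":0,"tz":0,"ax":0,"ay":0,"az":0,"claw":0}
  ]
}}

```text
time_s: 11.65
tcp_pos: [0.6104, 0.0399, 0.2648]
ee_rot: [[-0.052, -0.999, -0.002], [-0.999, 0.052, -0.001], [0.001, 0.002, -1.0]]
wrist_force: [0.1, -2.6, -3.3]
gripper_width: 0.18
gripper_force: 30.0
```

The square has dropped in. I undo the last sideways shift and push the key home.

Call:
{"op": "drive_tool", "data": {
  "rows": [
    {"tx":0.06,"ty":0,"tz":0.3,"ax":0,"ay":0,"az":0,"claw":0},
    {"tx":0,"ty":0,"tz":0.4,"ax":0,"ay":0,"az":0,"claw":0},
    {"tx":0,"ty":0,"tz":0.3,"ax":0,"ay":0,"az":0,"claw":0},
    {"tx":0,"ty":0,"tz":0.2,"ax":0,"ay":0,"az":0,"claw":0},
    {"tx":0,"ty":0,"tz":0,"ax":0,"ay":0,"az":0,"claw":0},
    {"tx":0,"ty":0,"tz":0,"ax":0,"ay":0,"az":0,"claw":0}
  ]
}}

```text
time_s: 12.15
tcp_pos: [0.6105, 0.0397, 0.2531]
ee_rot: [[-0.052, -0.999, -0.001], [-0.999, 0.052, -0.0], [0.0, 0.001, -1.0]]
wrist_force: [-0.5, -0.7, -2.2]
gripper_width: 0.185
gripper_force: 30.0
```

Call:
{"op": "drive_tool", "data": {
  "rows": [
    {"tx":0,"ty":0,"tz":0.3,"ax":0,"ay":0,"az":0,"claw":0},
    {"tx":0,"ty":0,"tz":0.2,"ax":0,"ay":0,"az":0,"claw":0},
    {"tx":0,"ty":0,"tz":0.15,"ax":0,"ay":0,"az":0,"claw":0},
    {"tx":0,"ty":0,"tz":0,"ax":0,"ay":0,"az":0,"claw":0},
    {"tx":0,"ty":0,"tz":0,"ax":0,"ay":0,"az":0,"claw":0}
  ]
}}

```text
time_s: 12.57
tcp_pos: [0.6106, 0.0397, 0.2468]
ee_rot: [[-0.052, -0.999, -0.0], [-0.999, 0.052, -0.0], [0.0, 0.0, -1.0]]
wrist_force: [1.6, -1.5, -3.5]
gripper_width: 0.18
gripper_force: 30.0
```

Call:
{"op": "drive_tool", "data": {
  "rows": [
    {"tx":0,"ty":0,"tz":0.15,"ax":0,"ay":0,"az":0,"claw":0},
    {"tx":0,"ty":0,"tz":0.1,"ax":0,"ay":0,"az":0,"claw":0},
    {"tx":0,"ty":0,"tz":0,"ax":0,"ay":0,"az":0,"claw":0},
    {"tx":0,"ty":0,"tz":0,"ax":0,"ay":0,"az":0,"claw":0},
    {"tx":0,"ty":0,"tz":0,"ax":0,"ay":0,"az":0,"claw":0}
  ]
}}

```text
time_s: 12.98
tcp_pos: [0.6107, 0.0397, 0.2446]
ee_rot: [[-0.052, -0.999, 0.0], [-0.999, 0.052, -0.0], [0.0, -0.0, -1.0]]
wrist_force: [0.8, -2.5, -1.5]
gripper_width: 0.179
gripper_force: 30.0
```

Call:
{"op": "drive_tool", "data": {
  "rows": [
    {"tx":0,"ty":0,"tz":0.1,"ax":0,"ay":0,"az":0,"claw":0},
    {"tx":0,"ty":0,"tz":0,"ax":0,"ay":0,"az":0,"claw":0},
    {"tx":0,"ty":0,"tz":0,"ax":0,"ay":0,"az":0,"claw":0}
  ]
}}

```text
time_s: 13.23
tcp_pos: [0.6108, 0.0397, 0.2445]
ee_rot: [[-0.052, -0.999, 0.001], [-0.999, 0.052, -0.0], [0.0, -0.001, -1.0]]
wrist_force: [-1.2, -2.5, 2.3]
gripper_width: 0.183
gripper_force: 30.0
```

The key is home (TCP z 0.2445, light contact). Next I turn clockwise about the key's axis, which lies 1.8 mm from the TCP.

Call:
{"op": "drive_tool", "data": {
  "rows": [
    {"tx":0,"ty":0.01,"tz":0,"ax":0,"ay":0,"az":0.06,"claw":0},
    {"tx":0,"ty":0.01,"tz":0,"ax":0,"ay":0,"az":0.06,"claw":0},
    {"tx":0,"ty":0.01,"tz":0,"ax":0,"ay":0,"az":0.06,"claw":0},
    {"tx":0,"ty":0.01,"tz":0,"ax":0,"ay":0,"az":0.06,"claw":0},
    {"tx":0,"ty":0.01,"tz":0,"ax":0,"ay":0,"az":0.06,"claw":0},
    {"tx":0,"ty":0,"tz":0,"ax":0,"ay":0,"az":0,"claw":0}
  ]
}}

```text
time_s: 13.73
tcp_pos: [0.6104, 0.0394, 0.2445]
ee_rot: [[-0.345, -0.939, 0.001], [-0.939, 0.345, -0.001], [0.001, -0.001, -1.0]]
wrist_force: [-1.2, -2.9, 3.1]
gripper_width: 0.183
gripper_force: 30.0
```

```bash
cat > q.py <<'E'
from h import *
s=sense();print(s['time_s'],s['tcp_pos'].round(4),yaw(s),s['wrist_force'].round(1),s['moment'].round(2),s['joints'].round(1))
E
python3 q.py
```

```text
13.7333 [0.6104 0.0394 0.2445] -110.15540909373044 [-1.2 -2.9  3.1] [-1.04  0.48  0.27] [ 18.9  19.9   0.4   0.1 -70.4 -39.1]
```

Call:
{"op": "drive_tool", "data": {
  "rows": [
    {"tx":0,"ty":0.01,"tz":0,"ax":0,"ay":0,"az":0.06,"claw":0},
    {"tx":0,"ty":0.01,"tz":0,"ax":0,"ay":0,"az":0.06,"claw":0},
    {"tx":0,"ty":0.01,"tz":0,"ax":0,"ay":0,"az":0.06,"claw":0},
    {"tx":0,"ty":0.01,"tz":0,"ax":0,"ay":0,"az":0.06,"claw":0},
    {"tx":0,"ty":0.01,"tz":0,"ax":0,"ay":0,"az":0.06,"claw":0},
    {"tx":0,"ty":0.01,"tz":0,"ax":0,"ay":0,"az":0.06,"claw":0},
    {"tx":0,"ty":0.01,"tz":0,"ax":0,"ay":0,"az":0.06,"claw":0},
    {"tx":0,"ty":0.01,"tz":0,"ax":0,"ay":0,"az":0.06,"claw":0},
    {"tx":0,"ty":0,"tz":0,"ax":0,"ay":0,"az":0,"claw":0}
  ]
}}

```text
time_s: 14.48
tcp_pos: [0.6101, 0.0397, 0.2445]
ee_rot: [[-0.739, -0.674, 0.002], [-0.674, 0.739, -0.001], [-0.001, -0.002, -1.0]]
wrist_force: [0.3, -3.7, 4.3]
gripper_width: 0.178
gripper_force: 30.0
```

```bash
python3 q.py; python3 - <<'E'
from h import *
im,d=capture('scene');P=camera_params('scene');p=proj(P,np.array([.63,.04,.19])).astype(int);print(p)
c=im[p[1]-45:p[1]+45,p[0]-60:p[0]+60];save('s4.png',cv2.resize(c,(800,600),interpolation=cv2.INTER_CUBIC))
E
```

```text
14.4833 [0.6101 0.0397 0.2445] -137.60601125667077 [ 0.3 -3.7  4.3] [-1.36  0.11  0.24] [ 18.9  19.9   0.3   0.1 -70.4 -66.6]
[330 277]
```

View pics/s4.png

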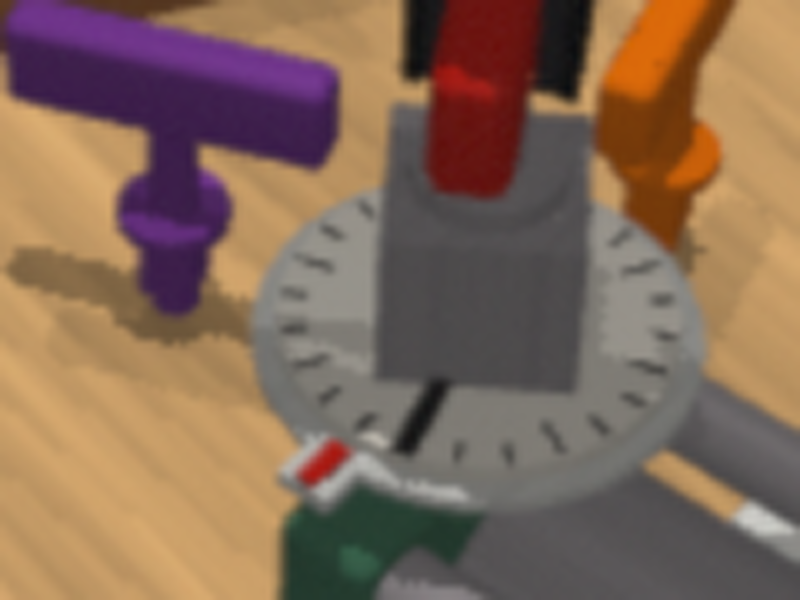

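The collar is on the boss and the screw turns with it. The pointer tip is at (405,450), near the red mark's inner end at (345,447); I measure the remaining angle.

```bash
python3 - <<'E'
from h import *
P=camera_params('scene');C=np.array([.6100,.0402])
f=lambda c,z:plane(P,270+c[0]/6.667-.4,232+c[1]/6.667-.4,z)[:2]-C
for z in(.172,.178,.184):
    p,m=f((403,452),z),f((347,445),z)
    print(z,[ (np.degrees(np.arctan2(q[1],q[0])).round(1),np.linalg.norm(q).round(4)) for q in(p,m)])
E
```

```text
0.172 [(np.float64(26.7), np.float64(0.0372)), (np.float64(12.2), np.float64(0.0418))]
0.178 [(np.float64(29.5), np.float64(0.0422)), (np.float64(16.4), np.float64(0.0461))]
0.184 [(np.float64(31.8), np.float64(0.0473)), (np.float64(19.9), np.float64(0.0507))]
```

Call:
{"op": "drive_tool", "data": {
  "rows": [
    {"tx":0,"ty":0.01,"tz":0,"ax":0,"ay":0,"az":0.05,"claw":0},
    {"tx":0,"ty":0.01,"tz":0,"ax":0,"ay":0,"az":0.05,"claw":0},
    {"tx":0,"ty":0.01,"tz":0,"ax":0,"ay":0,"az":0.05,"claw":0},
    {"tx":0,"ty":0,"tz":0,"ax":0,"ay":0,"az":0.03,"claw":0},
    {"tx":0,"ty":0,"tz":0,"ax":0,"ay":0,"az":0,"claw":0}
  ]
}}

```text
time_s: 14.95
tcp_pos: [0.61, 0.0398, 0.2445]
ee_rot: [[-0.847, -0.532, 0.002], [-0.532, 0.847, -0.001], [-0.001, -0.002, -1.0]]
wrist_force: [0.4, -4.4, 4.5]
gripper_width: 0.182
gripper_force: 30.1
```

```bash
python3 q.py
```

```text
14.95 [0.61   0.0398 0.2445] -147.86437008867046 [ 0.4 -4.4  4.5] [-1.61 -0.1   0.35] [ 18.9  19.9   0.3   0.1 -70.3 -76.8]
```

Call:
{"op": "drive_tool", "data": {
  "rows": [
    {"tx":0,"ty":0,"tz":0,"ax":0,"ay":0,"az":0.02,"claw":0},
    {"tx":0,"ty":0,"tz":0,"ax":0,"ay":0,"az":0.02,"claw":0},
    {"tx":0,"ty":0,"tz":0,"ax":0,"ay":0,"az":0,"claw":0}
  ]
}}

```text
time_s: 15.2
tcp_pos: [0.61, 0.0398, 0.2445]
ee_rot: [[-0.867, -0.498, 0.002], [-0.498, 0.867, -0.001], [-0.001, -0.002, -1.0]]
wrist_force: [0.3, -5.7, 3.9]
gripper_width: 0.179
gripper_force: 30.1
```

```bash
python3 q.py
```

```text
15.2 [0.61   0.0398 0.2445] -150.14804249523206 [ 0.3 -5.7  3.9] [-1.62 -0.07  0.4 ] [ 18.9  19.9   0.3   0.1 -70.3 -79.1]
```

Call:
{"op": "drive_tool", "data": {
  "rows": [
    {"tx":0,"ty":0,"tz":0,"ax":0,"ay":0,"az":0.02,"claw":0},
    {"tx":0,"ty":0,"tz":0,"ax":0,"ay":0,"az":0,"claw":0},
    {"tx":0,"ty":0,"tz":0,"ax":0,"ay":0,"az":0,"claw":0}
  ]
}}

```text
time_s: 15.45
tcp_pos: [0.61, 0.0399, 0.2445]
ee_rot: [[-0.877, -0.481, 0.002], [-0.481, 0.877, -0.001], [-0.001, -0.002, -1.0]]
wrist_force: [0.4, -5.3, 4.1]
gripper_width: 0.179
gripper_force: 30.1
```

```bash
python3 q.py; python3 - <<'E'
from h import *
im,d=capture('scene');c=im[232:322,270:390];save('s5.png',cv2.resize(c,(800,600),interpolation=cv2.INTER_CUBIC))
E
```

```text
15.45 [0.61   0.0399 0.2445] -151.2648984971952 [ 0.4 -5.3  4.1] [-1.53 -0.08  0.4 ] [ 18.9  19.9   0.3   0.1 -70.3 -80.2]
```

View pics/s5.png

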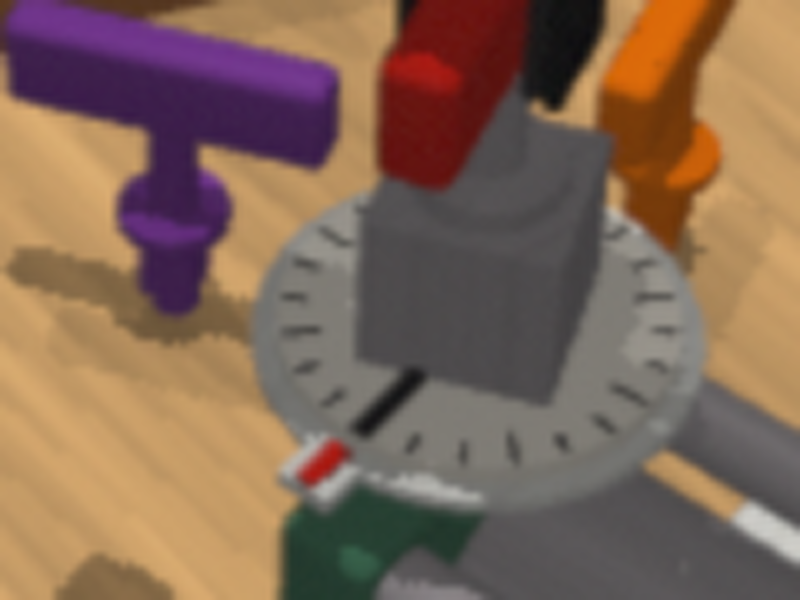

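The pointer (420,375)→(362,430) now points straight into the red mark at (347,447). I nudge it a little further to feel the firm stop.

Call:
{"op": "drive_tool", "data": {
  "rows": [
    {"tx":0,"ty":0,"tz":0,"ax":0,"ay":0,"az":0.02,"claw":0},
    {"tx":0,"ty":0,"tz":0,"ax":0,"ay":0,"az":0,"claw":0},
    {"tx":0,"ty":0,"tz":0,"ax":0,"ay":0,"az":0,"claw":0}
  ]
}}

```text
time_s: 15.75
tcp_pos: [0.61, 0.0398, 0.2445]
ee_rot: [[-0.886, -0.463, 0.002], [-0.463, 0.886, -0.001], [-0.001, -0.002, -1.0]]
wrist_force: [0.3, -5.3, 4.3]
gripper_width: 0.182
gripper_force: 30.1
```

```bash
python3 q.py
```

```text
15.75 [0.61   0.0398 0.2445] -152.40833893199482 [ 0.3 -5.3  4.3] [-1.57 -0.03  0.37] [ 18.9  19.9   0.3   0.1 -70.3 -81.4]
```

Call:
{"op": "drive_tool", "data": {
  "rows": [
    {"tx":0,"ty":0,"tz":0,"ax":0,"ay":0,"az":0.02,"claw":0},
    {"tx":0,"ty":0,"tz":0,"ax":0,"ay":0,"az":0,"claw":0},
    {"tx":0,"ty":0,"tz":0,"ax":0,"ay":0,"az":0,"claw":0}
  ]
}}

```text
time_s: 16.0
tcp_pos: [0.61, 0.0399, 0.2445]
ee_rot: [[-0.895, -0.445, 0.002], [-0.445, 0.895, -0.001], [-0.001, -0.002, -1.0]]
wrist_force: [1.3, -5.0, 4.6]
gripper_width: 0.177
gripper_force: 30.1
```

```bash
python3 q.py
```

```text
16.0 [0.61   0.0399 0.2445] -153.55800817212116 [ 1.3 -5.   4.6] [-1.63 -0.08  0.39] [ 18.9  19.9   0.3   0.1 -70.3 -82.5]
```

Call:
{"op": "drive_tool", "data": {
  "rows": [
    {"tx":0,"ty":0,"tz":0,"ax":0,"ay":0,"az":0.02,"claw":0},
    {"tx":0,"ty":0,"tz":0,"ax":0,"ay":0,"az":0,"claw":0},
    {"tx":0,"ty":0,"tz":0,"ax":0,"ay":0,"az":0,"claw":0}
  ]
}}

```text
time_s: 16.25
tcp_pos: [0.61, 0.0399, 0.2445]
ee_rot: [[-0.904, -0.427, 0.002], [-0.427, 0.904, -0.001], [-0.001, -0.002, -1.0]]
wrist_force: [-0.4, -5.2, 4.4]
gripper_width: 0.182
gripper_force: 30.1
```

```bash
python3 q.py; python3 - <<'E'
from h import *
a=cv2.cvtColor(cv2.imread('pics/s5.png'),cv2.COLOR_BGR2RGB)
im,d=capture('scene');c=cv2.resize(im[232:322,270:390],(800,600),interpolation=cv2.INTER_CUBIC)
save('s6.png',np.hstack([a[330:530,250:550],c[330:530,250:550]]))
E
```

```text
16.25 [0.61   0.0399 0.2445] -154.70120974905308 [-0.4 -5.2  4.4] [-1.58 -0.08  0.32] [ 18.9  19.8   0.3   0.1 -70.3 -83.7]
```

View pics/s6.png

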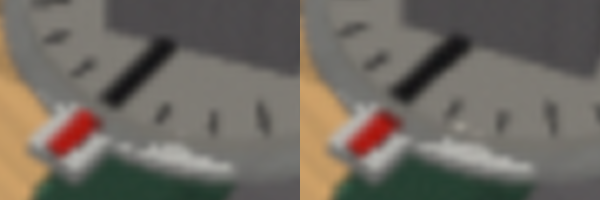

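The pointer tip (400,97) is now right at the mark's inner end (393,113). I take a step or two more for firmness.

Call:
{"op": "drive_tool", "data": {
  "rows": [
    {"tx":0,"ty":0,"tz":0,"ax":0,"ay":0,"az":0.02,"claw":0},
    {"tx":0,"ty":0,"tz":0,"ax":0,"ay":0,"az":0,"claw":0},
    {"tx":0,"ty":0,"tz":0,"ax":0,"ay":0,"az":0,"claw":0}
  ]
}}

```text
time_s: 16.55
tcp_pos: [0.61, 0.0399, 0.2445]
ee_rot: [[-0.912, -0.409, 0.002], [-0.409, 0.912, -0.001], [-0.001, -0.002, -1.0]]
wrist_force: [-0.5, -5.0, 3.9]
gripper_width: 0.182
gripper_force: 30.1
```

```bash
python3 q.py
```

```text
16.55 [0.61   0.0399 0.2445] -155.84745686994026 [-0.5 -5.   3.9] [-1.63 -0.05  0.37] [ 18.9  19.9   0.3   0.1 -70.3 -84.8]
```

Call:
{"op": "drive_tool", "data": {
  "rows": [
    {"tx":0,"ty":0,"tz":0,"ax":0,"ay":0,"az":0.015,"claw":0},
    {"tx":0,"ty":0,"tz":0,"ax":0,"ay":0,"az":0,"claw":0},
    {"tx":0,"ty":0,"tz":0,"ax":0,"ay":0,"az":0,"claw":0}
  ]
}}

```text
time_s: 16.8
tcp_pos: [0.61, 0.0399, 0.2445]
ee_rot: [[-0.918, -0.396, 0.002], [-0.396, 0.918, -0.001], [-0.002, -0.002, -1.0]]
wrist_force: [0.4, -4.2, 4.6]
gripper_width: 0.182
gripper_force: 30.1
```

```bash
python3 q.py
```

```text
16.8 [0.61   0.0399 0.2445] -156.7003815354262 [ 0.4 -4.2  4.6] [-1.53 -0.06  0.36] [ 18.9  19.9   0.3   0.1 -70.3 -85.7]
```

```bash
cat > a.py <<'E'
from h import *
P=camera_params('scene');im,_=capture('scene')
C=np.array([.6100,.0402])
def scan(im,z,rs,fn):
    th=np.radians(np.arange(-20,50,.5));acc=np.zeros(len(th))
    for r in rs:
        uv=np.array([proj(P,np.array([C[0]+r*np.cos(t),C[1]+r*np.sin(t),z])) for t in th],np.float32)
        acc+=fn(cv2.remap(im.astype(np.float32),uv[None,:,0],uv[None,:,1],cv2.INTER_LINEAR)[0])
    w=np.clip(acc/len(rs),0,None);w[w<.4*w.max()]=0;return np.degrees((w*th).sum()/w.sum()),np.degrees(th[w>0][[0,-1]]),w.max()
s5=cv2.cvtColor(cv2.imread('pics/s5.png'),cv2.COLOR_BGR2RGB);full=im.copy();full[232:322,270:390]=cv2.resize(s5,(120,90),interpolation=cv2.INTER_AREA)
for nm,I in(('s5',full),('now',im)):
  for z in(.172,.176):
    print(nm,z,'ptr',scan(I,z,np.arange(.031,.039,.001),lambda p:90-p.mean(1)),'mark',scan(I,z,np.arange(.044,.050,.001),lambda p:p[:,0]-p[:,1:].mean(1)-25))
E
python3 a.py
```

```text
s5 0.172 ptr (np.float64(11.198162294928482), array([ 8. , 14.5]), np.float64(54.383097648620605)) mark (np.float64(11.328843155163487), array([ 8.5, 14. ]), np.float64(110.49135044642857))
s5 0.176 ptr (np.float64(14.686654710360495), array([11.5, 18. ]), np.float64(61.640379905700684)) mark (np.float64(13.785442030245626), array([11. , 16.5]), np.float64(78.46414620535714))
now 0.172 ptr (np.float64(5.313414562142276), array([1.5, 9. ]), np.float64(60.3558349609375)) mark (np.float64(11.353039010628308), array([ 8.5, 14. ]), np.float64(106.041015625))
now 0.176 ptr (np.float64(9.28096959364956), array([ 6. , 12.5]), np.float64(64.07893943786621)) mark (np.float64(13.994608596632984), array([11.5, 16.5]), np.float64(66.30147879464286))
```

Call:
{"op": "drive_tool", "data": {
  "rows": [
    {"tx":0,"ty":0,"tz":-0.08,"ax":0,"ay":0,"az":-0.02,"claw":0},
    {"tx":0,"ty":0,"tz":0,"ax":0,"ay":0,"az":0,"claw":0},
    {"tx":0,"ty":0,"tz":0,"ax":0,"ay":0,"az":0,"claw":3},
    {"tx":0,"ty":0,"tz":0,"ax":0,"ay":0,"az":0,"claw":4.5},
    {"tx":0,"ty":0,"tz":0,"ax":0,"ay":0,"az":0,"claw":4.5},
    {"tx":0,"ty":0,"tz":0,"ax":0,"ay":0,"az":0,"claw":4.5}
  ]
}}

```text
time_s: 17.35
tcp_pos: [0.6091, 0.0413, 0.2437]
ee_rot: [[-0.911, -0.412, -0.001], [-0.412, 0.911, 0.001], [0.0, 0.001, -1.0]]
wrist_force: [-0.7, -0.6, 0.5]
gripper_width: 0.4
gripper_force: 0.0
```

Call:
{"op": "drive_tool", "data": {
  "rows": [
    {"tx":0,"ty":0,"tz":-1.0,"ax":0,"ay":0,"az":0,"claw":4.5},
    {"tx":0,"ty":0,"tz":-2.0,"ax":0,"ay":0,"az":0,"claw":4.5},
    {"tx":0,"ty":0,"tz":-3.0,"ax":0,"ay":0,"az":0,"claw":4.5},
    {"tx":0,"ty":0,"tz":-3.0,"ax":0,"ay":0,"az":0,"claw":4.5},
    {"tx":0,"ty":0,"tz":-3.0,"ax":0,"ay":0,"az":0,"claw":4.5},
    {"tx":-0.9,"ty":-3.0,"tz":0,"ax":0,"ay":0,"az":0,"claw":4.5},
    {"tx":-0.9,"ty":-3.0,"tz":0,"ax":0,"ay":0,"az":0,"claw":4.5},
    {"tx":-0.9,"ty":-3.0,"tz":0,"ax":0,"ay":0,"az":0,"claw":4.5},
    {"tx":-0.3,"ty":-3.0,"tz":0,"ax":0,"ay":0,"az":0,"claw":4.5},
    {"tx":0,"ty":0,"tz":0,"ax":0,"ay":0,"az":0,"claw":4.5}
  ]
}}

```text
time_s: 18.18
tcp_pos: [0.6878, -0.0602, 0.3628]
ee_rot: [[-0.913, -0.408, -0.002], [-0.408, 0.913, -0.001], [0.002, -0.0, -1.0]]
wrist_force: [0.8, 0.0, -1.2]
gripper_width: 0.511
gripper_force: 0.0
```

Call:
{"op": "drive_tool", "data": {
  "rows": [
    {"tx":0,"ty":0,"tz":0,"ax":0,"ay":0,"az":0,"claw":4.5},
    {"tx":0,"ty":0,"tz":0,"ax":0,"ay":0,"az":0,"claw":4.5}
  ]
}}

```text
time_s: 18.35
tcp_pos: [0.6859, -0.0563, 0.3646]
ee_rot: [[-0.912, -0.411, 0.0], [-0.411, 0.912, 0.0], [-0.0, 0.0, -1.0]]
wrist_force: [0.7, -0.0, -0.1]
gripper_width: 0.514
gripper_force: 0.0
```

```bash
cat > b.py <<'E'
import a; from a import *
print('--- after')
s=sense();W=wristP(s);im,d=capture('wrist');save('w4.png',im);np.savez('w4.npz',**W);np.save('w4_d.npy',d)
print(s['tcp_pos'],yaw(s),proj(W,np.array([.61,.04,.213])))
a.P=W
for C in([.610,.0402],[.609,.0402],[.610,.0392]):
  a.C=np.array(C)
  for z in(.172,.176,.18):
    print(C,z,'ptr',scan(im,z,np.arange(.031,.039,.001),lambda p:90-p.mean(1)),'mark',scan(im,z,np.arange(.044,.050,.001),lambda p:p[:,0]-p[:,1:].mean(1)-25))
h=cv2.cvtColor(im,cv2.COLOR_RGB2HSV);m=(((h[...,0]<6)|(h[...,0]>174))&(h[...,1]>120)&(h[...,2]>60)).astype(np.uint8)
k,l,st,c=cv2.connectedComponentsWithStats(m)
for i in range(1,k):
    if st[i,4]>10:print(st[i],c[i],plane(W,*c[i],.177),plane(W,*c[i],.276))
E
python3 b.py
```

```text
s5 0.172 ptr (np.float64(11.198162294928482), array([ 8. , 14.5]), np.float64(54.383097648620605)) mark (np.float64(11.328843155163487), array([ 8.5, 14. ]), np.float64(110.49135044642857))
s5 0.176 ptr (np.float64(14.686654710360495), array([11.5, 18. ]), np.float64(61.640379905700684)) mark (np.float64(13.785442030245626), array([11. , 16.5]), np.float64(78.46414620535714))
now 0.172 ptr (np.float64(5.509295493106712), array([2., 9.]), np.float64(60.95340919494629)) mark (np.float64(11.568653948291155), array([ 9., 14.]), np.float64(54.508091517857146))
now 0.176 ptr (np.float64(9.461869113361328), array([ 6., 13.]), np.float64(63.87162208557129)) mark (np.float64(14.246328252441662), array([12. , 16.5]), np.float64(38.557338169642854))
--- after
[ 0.68571663 -0.05588541  0.36496366] -155.67549284454356 [462.72780241 182.9763176 ]
[0.61, 0.0402] 0.172 ptr (np.float64(11.97598120664609), array([ 9., 15.]), np.float64(58.981853008270264)) mark (np.float64(11.56482262375829), array([ 9., 14.]), np.float64(65.50083705357143))
[0.61, 0.0402] 0.176 ptr (np.float64(9.70809409233896), arra
[... 1055 characters left out ...]
2963182302), array([10.5, 15.5]), np.float64(65.82331194196429))
[0.61, 0.0392] 0.176 ptr (np.float64(11.254802666699694), array([ 8.5, 14. ]), np.float64(59.388062477111816)) mark (np.float64(11.050998327081635), array([ 8.5, 13.5]), np.float64(64.42982700892857))
[0.61, 0.0392] 0.18 ptr (np.float64(8.956840633522285), array([ 6., 12.]), np.float64(59.768879890441895)) mark (np.float64(9.423418547437713), array([ 7., 12.]), np.float64(63.3876953125))
[ 466  126   48  133 4451] [488.85890811 189.95708829] [0.60514771 0.07985135 0.177     ] [0.60782431 0.03257312 0.276     ]
[428 219   8  12  52] [431.55769231 224.69230769] [0.65605711 0.04781639 0.177     ] [0.64433637 0.00959776 0.276     ]
```

```bash
python3 - <<'E'
from h import *
W=dict(np.load('w4.npz'));d=np.load('w4_d.npy');im=cv2.imread('pics/w4.png')
pts=[]
for v in range(140,250,5):
    for u in range(468,512,3):
        o,r=ray(W,u,v);X=o+r*d[v,u]
        if X[2]>.262: pts.append(X)
pts=np.array(pts);print(len(pts),np.percentile(pts[:,2],[10,50,90]),pts.mean(0))
A=np.c_[pts[:,:2]-pts[:,:2].mean(0),np.ones(len(pts))];k=abs(pts[:,2]-np.median(pts[:,2]))<.003
print(np.linalg.lstsq(A[k],pts[k,2],rcond=None)[0])
s=sense();print(s['time_s'],s['wrist_force'])
E
```

```text
219 [0.26710555 0.27502484 0.27632164] [0.60852275 0.03564119 0.27462568]
[-0.03596099  0.07544429  0.27504399]
18.45 [-0.09942131 -0.02389251  0.20940891]
```

The handle top is at 0.275–0.276 m, which means the key is home. The pointer is at the mark and the arm is clear, so I hand in.

```bash
python3 -c "
from station import *
print(finish_job())"
```

```text
the job is handed in; nothing more can be done
None
```

The job is handed in: the key stands home in the slack screw with the pointer at the red mark (within 1° by the wrist camera, about 5° past by the scene camera, limit about 7°), but the turning torque stayed at about 0.4 N m, so I never felt the firm stop.

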